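# Load the sintering stack and release the bridge from the cutting-out jig

### The job

Get the sintering charge ready: stack all the bead-filled sinter trays on the bench squarely on the round plinth, each centred on it, and put the full-arch bridge on its base flat and centred on top of the stack, nothing above it. The bridge is still held in the cutting-out jig: push over the handles of both toggle clamps until their arms are flipped up past vertical and leave them open, then lift the bridge out, keep it level and set it down gently; leave the other things on the bench where they are.

Things in the scene. Friction and masses are not known exactly. Their poses are not given: they have to be found in the camera images.
- jig: cutting-out jig, fixed: aluminium plate 140 x 250 x 12 mm, origin at the centre of its underside, y axis from right clamp to left clamp. Mid-plate a round seat 48 mm across, top at z 34 mm, between four locating pins (6 mm thick, at x, y = +-27.5 mm, tops at z 42 mm). The bridge starts on the seat, centred. A toggle clamp stands at y = +86 mm (left) and -86 mm (right), frames up to z 84 mm.
- bridge: milled full-arch bridge on its sintering base: flat disc 68 mm across, 12 mm thick, with a horseshoe of teeth on it (top at 22 mm), 0.13 kg; origin at the centre of the underside. Loose in the jig seat, held down at the rim (jig y = +-29 mm) by the clamp tips. Take it by the rim, fingers along jig x (the rim overhangs the seat by 10 mm; pins and clamps leave room there).
- plinth: sintering plinth, fixed: round white ceramic plate 100 mm in diameter on a 110 mm steel foot, 25 mm high. Origin at the centre of its underside.
- plinth_top (a point): centre of the plinth's flat top face, 25 mm above the bench
- left_handle (a joint): upright handle of the left toggle clamp, red grip 16 mm thick. 0 = locked, leaning 0.09 rad towards the jig's middle; grows to 1.26 rad at the stop as it is pushed over outwards (to jig +y). Its pin is at jig y = +102 mm, z 78 mm; the grip runs 26 to 92 mm from the pin. It locks over dead centre (0.11 rad): about 3 N at the grip takes it over, then it goes easily, and at the stop it stays.
- left_arm (a joint): hold-down arm of the left toggle clamp, driven by the handle through a link: 0 = down on the bridge, 1.57 = vertical, 1.77 = handle at its stop. Pin at jig y = +86 mm, z 68 mm; the arm reaches 63 mm, with a 9 mm rubber-tipped spindle 57 mm from the pin. It cannot be lifted by itself while the handle is locked.
- left_grip (a point): middle of the left clamp's red grip, on the handle's axis, 60 mm from the handle pin; its x, y, z axes are those of the clamp when locked (x outwards) and turn with the handle
- right_handle (a joint): upright handle of the right toggle clamp, red grip 16 mm thick. 0 = locked, leaning 0.09 rad towards the jig's middle; grows to 1.26 rad at the stop as it is pushed over outwards (to jig -y). Its pin is at jig y = -102 mm, z 78 mm; the grip runs 26 to 92 mm from the pin. It locks over dead centre (0.11 rad): about 3 N at the grip takes it over, then it goes easily, and at the stop it stays.
- right_arm (a joint): hold-down arm of the right toggle clamp, driven by the handle through a link: 0 = down on the bridge, 1.57 = vertical, 1.77 = handle at its stop. Pin at jig y = -86 mm, z 68 mm; the arm reaches 63 mm, with a 9 mm rubber-tipped spindle 57 mm from the pin. It cannot be lifted by itself while the handle is locked.
- right_grip (a point): middle of the right clamp's red grip, on the handle's axis, 60 mm from the handle pin; its x, y, z axes are those of the clamp when locked (x outwards) and turn with the handle
- tray1: sinter tray: round white ceramic dish 66 mm in diameter, 18 mm high, filled with beads and tooth crowns that stay below the rim, so that trays stack flat on one another (no nesting). 0.11 kg, origin at the centre of its underside. Three to five of these five are on the bench; None = absent.
- tray2: sinter tray: round white ceramic dish 66 mm in diameter, 18 mm high, filled with beads and tooth crowns that stay below the rim, so that trays stack flat on one another (no nesting). 0.11 kg, origin at the centre of its underside. Three to five of these five are on the bench; None = absent.
- tray3: sinter tray: round white ceramic dish 66 mm in diameter, 18 mm high, filled with beads and tooth crowns that stay below the rim, so that trays stack flat on one another (no nesting). 0.11 kg, origin at the centre of its underside. Three to five of these five are on the bench; None = absent.
- tray4: sinter tray: round white ceramic dish 66 mm in diameter, 18 mm high, filled with beads and tooth crowns that stay below the rim, so that trays stack flat on one another (no nesting). 0.11 kg, origin at the centre of its underside. Three to five of these five are on the bench; None = absent.
- tray5: sinter tray: round white ceramic dish 66 mm in diameter, 18 mm high, filled with beads and tooth crowns that stay below the rim, so that trays stack flat on one another (no nesting). 0.11 kg, origin at the centre of its underside. Three to five of these five are on the bench; None = absent.
- pin_tray: rectangular honeycomb firing tray 64 x 88 mm, 14 mm thick, with upright metal pins 26 mm high; bystander, to be left where it is (origin: centre of underside)
- palette: black colour palette 120 x 190 mm; bystander, to be left where it is (origin: centre of underside)
- used_blank: used milling blank, flat disc 98 mm across, 16 mm thick; bystander, to be left where it is (origin: centre of underside)
- glaze_jar: small glass jar, 44 mm across, 50 mm high; bystander, to be left where it is (origin: centre of underside)
- water_cup: small white cup, 60 mm across, 50 mm high; bystander, to be left where it is (origin: centre of underside)
- brush: fine brush, 170 mm long, 7 mm thick; bystander, to be left where it is (origin: centre of underside)
- tweezers: steel tweezers, 130 mm long; bystander, to be left where it is (origin: centre of underside)

How it is judged:
On the way, in this order (a step that is already met when the one before it is completed fails the run):
1. both clamp arms are flipped up past vertical with the bridge still in its seat (value of joint each of left_arm, right_arm above 1.55 rad and distance between bridge and jig below 0.05 m), for 0.2 s.
2. the bridge is lifted clear of the jig (distance between bridge and jig above 0.09 m), for 0.1 s.
At the end, for the whole second after the job is handed in: every sinter tray present lies flat (within 0.08 rad) on the plinth or on another tray, its centre within 9 mm of the plinth's axis; the bridge lies flat above all of them, within 10 mm of the axis; all at rest; both clamp arms still up (over 1.55 rad) (horizontal distance between each of tray1, tray2, tray3, tray4, tray5 and plinth_top below 0.009 m and z of each of tray1, tray2, tray3, tray4, tray5 in the frame of plinth_top above -0.004 m and angle between each of tray1, tray2, tray3, tray4, tray5, bridge's own z axis and vertical below 0.08 rad and linear speed of each of tray1, tray2, tray3, tray4, tray5, bridge below 0.02 m/s and z of bridge in the frame of tray1 above 0.013 m and z of bridge in the frame of tray2 above 0.013 m and z of bridge in the frame of tray3 above 0.013 m and z of bridge in the frame of tray4 above 0.013 m and z of bridge in the frame of tray5 above 0.013 m and horizontal distance between bridge and plinth_top below 0.01 m and value of joint each of left_arm, right_arm above 1.55 rad); the robot touches nothing.
It fails at once if a bystander is pushed more than 5 cm away (distance of any of pin_tray, palette, used_blank, glaze_jar, water_cup, brush, tweezers from where it was at the start of the episode above 0.05 m).
It fails at once if the bridge is tipped by more than 0.4 rad (angle between bridge's own z axis and vertical above 0.4 rad).
It fails at once if the bridge is dropped or pressed hard (over 60 N) on a tray (contact force between bridge and tray1 above 60 N or contact force between bridge and tray2 above 60 N or contact force between bridge and tray3 above 60 N or contact force between bridge and tray4 above 60 N or contact force between bridge and tray5 above 60 N).
Of tray1, tray2, tray3, tray4, tray5 only 3 to 5 are there at a start; the rules pass over those that are not, and their reading is None.
At some moment in a run one of tray1, tray2, tray3, tray4, tray5 may be knocked a few centimetres aside while the robot is not near it.
It also fails if it takes over 210 s, if anything falls off the work surface, if the arm or the gripper's body presses on something with over 40 N, if the wrist force passes 120 N, or if a joint passes its speed limit or range.

### The arm

A 6-joint arm with a two-finger parallel gripper is mounted at the origin on the work surface. World frame = base frame: x ahead of the robot, y to its left, z up, the work surface at z = 0. Lengths are in m, angles in rad, forces in N, time in s.
With the tool pointing down it reaches from about 0.35 to 0.85 m from the base axis. Payload 8.1 kg.
Tool frame: the origin (TCP) lies at the very end of the fingers, on their centre line; the grasp point (between the pads) lies arm.tcp_to_grasp behind it (arm.tcp_to_grasp is the distance from the TCP to the grasp point, in m); z points along the fingers, y is the line along which they close (so a half turn about z gives the same grasp; the last joint's range is limited). The gripper opens to 85 mm and grips with 20 to 120 N. Pads are 22 mm wide; open, the fingers measure 114 mm over their backs; the gripper's body (76 mm by 85 mm) begins 54 mm behind the grasp point. The pads swing forward as they close: fully open they stand 13 mm farther back than shut.
Start: joints at [1.053, 0.13, 1.488, -0, 1.523, -0.085], TCP at [0.252, 0.545, 0.211] pointing down, gripper open.
Joint ranges: [-2.96, 2.96], [-0.89, 2.26], [0.02, 2.5], [-1.34, 4.48], [0, 2.73], [-2.66, 2.66]. Speed limits (rad/s): [2.39, 2.39, 2.79, 3.14, 3.14, 3.14].

### API

Orientations are given as a rotation vector (axis times angle).
In Python, from bench import arm gives the robot as it stands.
- The arm moves only by the tool servo_tool, never from a script. Its argument "steps" is a list of rows, each a list of 5 numbers: the closure in counts, from 0 (fully open) to 255 (shut), then the shift along the tool's x, y, z in cm, then the turn about the tool's z in degrees. A call has 1 to 12 rows; each row shifts and turns the commanded pose from where the row before left it, along the tool's axes as they then stand; what a row does not reach is not made up. A row lasts 1/8 s, in which the tool goes at most 62.5 mm and 10.7 degrees, less where a joint would pass 70% of its speed; a pose out of reach is approached as far as the arm can. A call with a gripper value outside its range is refused whole. The fingers move at their own pace and stop on an object; "newtons" is the grip in N (left out, the last holds). Time passes only in rows, so rows that do not move let the fingers close. It gives the time, the measured TCP pose, the force, the opening and the grip force at its end, in the units of the state.
- arm.observe(): the state, without advancing time (a new reading comes with each control period).
- arm.camera(name): name is "scene" or "top" or "wrist"; returns (picture, depth): 400x640x3 uint8, blue, green, red; 400x640 float32, m along the optical axis (not along the pixel's ray), 0 where there is no reading.
- arm.camera_params(name): a dict with "fovy" (degrees; the focal length in pixels is half the picture's height over the tangent of half this angle, whatever the lens; pixels are square), "cx", "cy" (the principal point, pixels), "dist" ([k1, k2, p1, p2, k3] as OpenCV has them; the pictures are not rectified), "R" (3x3) and "t" (3): a world point X has camera coordinates R X + t; the wrist camera has in their place "hand_eye" (4x4, takes a point from camera to tool coordinates, whose origin is the TCP and whose axes are the flange's). Camera axes: x right, y down, z forward; pixel columns grow to the right and rows downward; lengths in m; the calibration is good to about 2 mm. A picture is of the moment at which its call begins: read the wrist's pose just before it. camera_params takes no time and is no camera call.
- arm.job_done(): hands the job in; it is judged then, once.
The state is a dict: "time": time; "joints": joint angles; "joint_velocities": joint speeds; "effort": joint torques, N m; "position": TCP position; "eef_rot": TCP orientation; "contact_force": force on the tool from outside, world axes, zero at the start; "wrist_torque": the same for the moment, N m; "grip_width": opening from 0.0 (shut) to 1.0 (fully open); "gripper_force": force on a finger pad.
Only numpy, scipy, OpenCV 4.12 (cv2) and the standard library are available. Lean on these libraries where they do the work, as an engineer would, in place of code of your own. Each camera call takes 0.05 s, during which the arm holds its last target. There are 200 camera calls.

## Working session

There is one attempt and no reset: what is moved stays moved. The work goes in short steps, Python scripts to look and compute and a tool call to move; the robot and the scene stay as the last step left them, time stands still between calls to the robot, and variables do not carry over. Pictures are saved under pics/ and viewed, at most 14 in all, crops included, and the job is handed in when it is done.

Besides the shell and the picture viewer there is one more tool, called after "Emit:" as name(argument=value, ...) on one line, values as JSON. servo_tool: Moves the arm, as the interface text tells. Its arguments: {"type":"object","properties":{"steps":{"type":"array"},"newtons":{"type":"number"}},"required":["steps"]}

```bash
mkdir -p pics; ls; cat > h.py <<'E'
import numpy as np, cv2
from bench import arm
from scipy.spatial.transform import Rotation as Rn
def K(p):
    f=200/np.tan(np.radians(p["fovy"])/2); return np.array([[f,0,p["cx"]],[0,f,p["cy"]],[0,0,1]])
def ext(name,s=None):
    p=arm.camera_params(name)
    if name!="wrist": return p,np.array(p["R"]),np.array(p["t"]).ravel()
    s=s or arm.observe(); T=np.eye(4);T[:3,:3]=Rn.from_rotvec(s["eef_rot"]).as_matrix();T[:3,3]=s["position"]
    M=np.linalg.inv(T@np.array(p["hand_eye"])); return p,M[:3,:3],M[:3,3]
def ray(name,uv,z,s=None):
    p,R,t=ext(name,s); uv=np.array(uv,float).reshape(-1,1,2)
    n=cv2.undistortPoints(uv,K(p),np.array(p["dist"])).reshape(-1,2)
    d=np.c_[n,np.ones(len(n))]@R; c=-R.T@t
    return c+d*((z-c[2])/d[:,2])[:,None]
def cloud(name,depth,s=None):
    p,R,t=ext(name,s); v,u=np.mgrid[0:400,0:640]
    n=cv2.undistortPoints(np.stack([u,v],-1).reshape(-1,1,2).astype(float),K(p),np.array(p["dist"])).reshape(400,640,2)
    c=np.dstack([n,np.ones((400,640))])*depth[...,None]
    return (c-t)@R
def snap(name,fn):
    s=arm.observe(); im,d=arm.camera(name); cv2.imwrite("pics/"+fn,im); np.save("pics/"+fn[:-4]+".npy",d); return s,im,d
E
python3 - <<'E'
from h import *
for n in("scene","top","wrist"):
    s,im,d=snap(n,n+"0.png"); p=arm.camera_params(n); print(n,{k:np.round(v,3).tolist() for k,v in p.items()})
print(s,arm.tcp_to_grasp)
E
```

```text
pics
scene {'fovy': 48.583, 'cx': 309.145, 'cy': 202.683, 'dist': [-0.089, 0.0, 0.0, 0.0, 0.0], 'R': [[-0.786, 0.617, -0.015], [0.401, 0.492, -0.773], [-0.47, -0.614, -0.634]], 't': [0.414, -0.15, 1.713]}
top {'fovy': 56.532, 'cx': 320.619, 'cy': 206.867, 'dist': [-0.014, 0.0, 0.0, 0.0, 0.0], 'R': [[0.006, -1.0, 0.029], [-0.987, -0.011, -0.16], [0.161, -0.028, -0.987]], 't': [0.032, 0.546, 0.934]}
wrist {'fovy': 58.747, 'cx': 322.642, 'cy': 194.548, 'dist': [-0.026, 0.0, 0.0, 0.0, 0.0], 'hand_eye': [[-0.0, -0.963, -0.271, 0.068], [1.0, -0.0, -0.0, 0.001], [0.0, -0.271, 0.963, -0.162], [0.0, 0.0, 0.0, 1.0]]}
{'time': 0.1, 'joints': array([ 1.05259515e+00,  1.31112618e-01,  1.48917236e+00,  1.10119698e-05,
        1.52300562e+00, -8.54131498e-02]), 'joint_velocities': array([ 8.84932987e-04, -1.93243616e-03, -2.25273500e-03, -2.82884074e-04,
        2.79637267e-05, -6.17649298e-04]), 'effort': array([ 5.73574562e-04, -5.70957005e+01, -5.01937008e+01, -3.37344482e-04,
        8.49535660e-03, -1.03876357e-05]), 'position': array([0.25136024, 0.54422337, 0.21003216]), 'eef_rot': array([-6.74418638e-01, -3.06782016e+00,  2.54102293e-03]), 'contact_force': array([ 0.75698121, -0.38510544, -0.10048681]), 'wrist_torque': array([-0.0123688 , -0.02036619,  0.0138997 ]), 'gripper_force': 0.0, 'grip_width': 0.9994319878377558} 0.0187
```

View pics/top0.png

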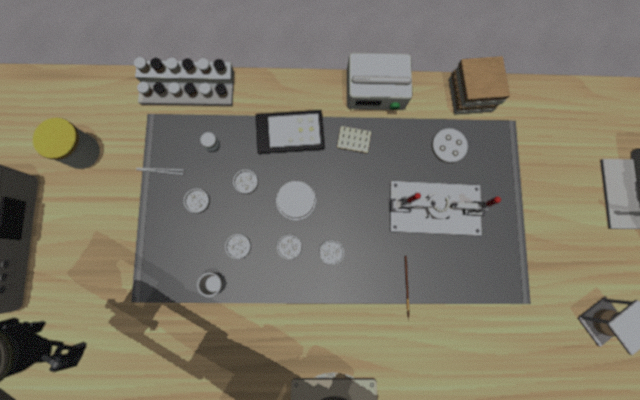

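View pics/scene0.png

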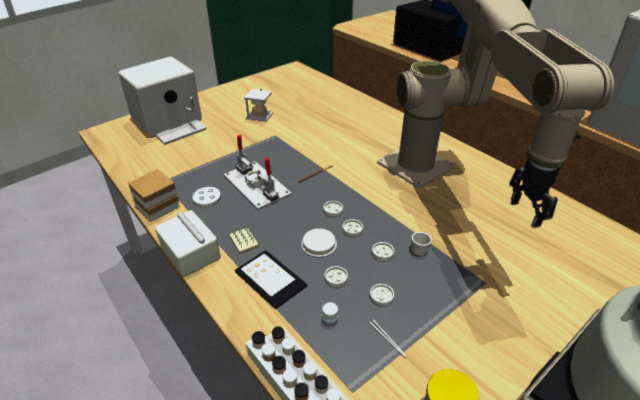

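The top view shows five trays at about (245,181), (196,200), (237,246), (289,247) and (331,252). The plinth is at (296,200) and the jig is centred near (437,208), with red grips at (417,197) and (495,201).

```bash
cat > m.py <<'E'
from h import *
def trays(im,name="top",s=None,pts=None,z=0.018,r=0.033):
    g=cv2.cvtColor(im,cv2.COLOR_BGR2GRAY); b=(g>115).astype(np.uint8)
    cs,_=cv2.findContours(b,cv2.RETR_EXTERNAL,cv2.CHAIN_APPROX_NONE); out=[]
    for c in cs:
        if cv2.contourArea(c)<150: continue
        P=ray(name,c.reshape(-1,2),z,s); (x,y),rr=cv2.minEnclosingCircle(P[:,:2].astype(np.float32)*1000)
        out.append((round(x),round(y),round(rr),cv2.boundingRect(c)))
    return out
E
python3 - <<'E'
from m import *
im=cv2.imread("pics/top0.png"); d=np.load("pics/top0.npy"); C=cloud("top",d)
for o in trays(im):
    x,y,w,h=o[3]
    if 135<x<530 and 100<y<310 : print(o, np.round(np.median(C[y:y+h,x:x+w,2][h//3:2*h//3,w//3:2*w//3]),4))
# red grips
hsv=cv2.cvtColor(im,cv2.COLOR_BGR2HSV); m=(((hsv[...,0]<8)|(hsv[...,0]>172))&(hsv[...,1]>150)&(hsv[...,2]>50)).astype(np.uint8); m[:,:380]=0;m[:150]=0
n,l,st,ce=cv2.connectedComponentsWithStats(m)
for i in range(1,n):
    if st[i,4]>10: print("red",st[i],ce[i],np.round(np.median(C[l==i],0),3))
print(np.round(C[290,340],4),np.round(C[120,200],4))
E
```

```text
(222, 405, 77, (144, 306, 62, 55)) 0.0002
(565, 374, 35, (183, 188, 25, 25)) 0.0095
(552, -277, 141, (391, 181, 91, 55)) 0.0469
(565, 104, 59, (275, 180, 42, 42)) 0.0253
(620, 244, 35, (232, 169, 26, 24)) 0.0103
(737, 350, 21, (200, 132, 16, 15)) 0.0511
(731, -326, 49, (433, 128, 35, 34)) 0.0161
(743, -55, 52, (337, 126, 34, 27)) 0.0147
(766, 113, 80, (268, 114, 52, 33)) 0.0142
red [408 194  12   8  36] [414.02777778 197.16666667] [ 0.553 -0.179  0.163]
red [493 197   7   6  28] [496.32142857 199.39285714] [ 0.548 -0.37   0.167]
[ 0.3298 -0.0167  0.003 ] [7.981e-01 3.793e-01 6.000e-04]
```

Emit:
servo_tool(steps=[[0, 0, 0, -1.5, -8.3], [0, 0, 0, -1.5, -8.3], [0, 0, 0, -1.5, -8.2], [0, -3, -4, 0, 0], [0, -3, -4, 0, 0], [0, -3, -4, 0, 0], [0, -3, -4, 0, 0], [0, -3, -4, 0, 0], [0, -3, -4, 0, 0], [0, -2.5, -4, 0, 0], [0, -2.5, -4, 0, 0], [0, 0, 0, 0, 0]])

```text
time: 1.65
position: [0.4828, 0.2219, 0.2555]
eef_rot: [-0.007, -3.141, 0.002]
contact_force: [0.3, 1.0, -0.3]
grip_width: 1.0
gripper_force: 0.0
```

```bash
python3 - <<'E'
from m import *
s,im,d=snap("wrist","w1.png"); print(s["position"],s["eef_rot"])
C=cloud("wrist",d,s)
print(np.round(C[100,320],4),np.round(C[300,200],4), np.round(np.percentile(C[...,2],[2,50,98]),4))
# height map components above 12mm
m=((C[...,2]>0.013)&(C[...,2]<0.03)&(d>0)).astype(np.uint8)
n,l,st,ce=cv2.connectedComponentsWithStats(m)
for i in range(1,n):
    if st[i,4]>150:
        P=C[l==i]; (x,y),r=cv2.minEnclosingCircle((P[:,:2]*1000).astype(np.float32)); print(st[i],np.round(ce[i]),round(x),round(y),round(r),np.round(np.median(P[:,2]),4))
E
```

```text
[0.48284848 0.22193929 0.25551924] [-6.60571857e-03 -3.14117617e+00  1.55840984e-03]
[ 0.4208  0.2191 -0.    ] [0.4831 0.1797 0.3101] [-0.0016  0.0006  0.3629]
[397   0  44  48 459] [427.  16.] 345 318 24 0.0216
[100  79  60  61 739] [128. 108.] 429 7 33 0.0168
[203  91  58  60 629] [231. 120.] 443 120 33 0.017
[324  90  59  61 598] [354. 120.] 443 256 33 0.0172
[ 184  188   84   81 5039] [226. 227.] 570 105 50 0.0242
[420 197  55  52 575] [448. 222.] 565 372 34 0.0169
[  0 205  22  30 459] [ 11. 219.] 556 -161 19 0.0239
[314 240  53  49 534] [340. 265.] 619 243 33 0.0169
[397 321  33  26 383] [411. 330.] 723 341 22 0.0216
[ 202  332   92   42 1349] [246. 349.] 742 119 62 0.0136
```

View pics/w1.png

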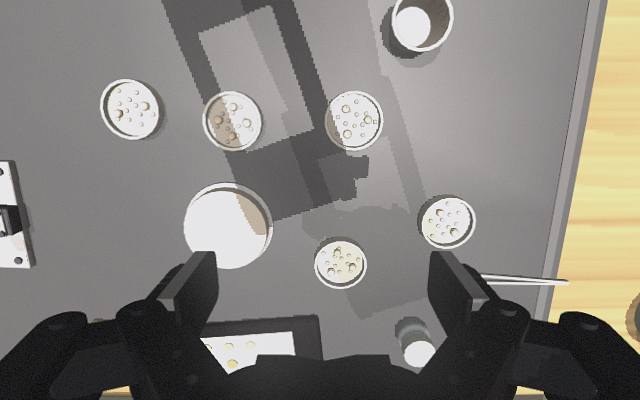

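The wrist view shows all five trays at (130,109), (233,120), (354,120), (448,222) and (340,265), with the plinth at (228,226). Their sizes and heights match: radius 33 mm and rim about 17 mm, plinth radius 50 mm and top about 24–25 mm. I'll pick tray C at (443,256) mm first.

Emit:
servo_tool(steps=[[0, 2, 1.7, 0, 0], [0, 2, 1.7, -0.05, 0], [0, 0, 0, 5, 0], [0, 0, 0, 5, 0], [0, 0, 0, 5, 0], [0, 0, 0, 5, 0], [0, 0, 0, 2.5, 0], [0, 0, 0, 1.5, 0], [0, 0, 0, 0.6, 0], [0, 0, 0, 0, 0], [0, 0, 0, 0, 0]], newtons=30)

```text
time: 3.08
position: [0.4427, 0.2593, 0.0118]
eef_rot: [-0.0, 3.14, 0.002]
contact_force: [-0.2, 1.1, 0.8]
grip_width: 0.999
gripper_force: 0.0
```

Emit:
servo_tool(steps=[[0, 0, -0.3, 0.8, 0], [255, 0, 0, 0, 0], [255, 0, 0, 0, 0], [255, 0, 0, 0, 0], [255, 0, 0, 0, 0], [255, 0, 0, 0, 0], [255, 0, 0, 0, 0]], newtons=30)

```text
time: 3.95
position: [0.4417, 0.2557, 0.0025]
eef_rot: [-0.0, 3.142, -0.0]
contact_force: [0.0, -0.4, -0.8]
grip_width: 0.002
gripper_force: 0.0
```

```bash
python3 - <<'E'
from m import *
s,im,d=snap("wrist","w2.png")
C=cloud("wrist",d,s)
E
```

```text
(no output)
```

View pics/w2.png

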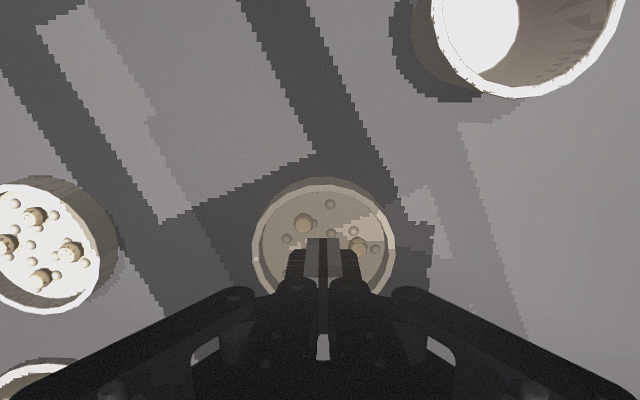

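The fingers closed on top of the dish. The tray is at (323,240) with the fingers in it, because the open tips stand 13 mm back. I'll lift, reopen, re-measure and go deeper.

Emit:
servo_tool(steps=[[255, 0, 0, -2, 0], [255, 0, 0, -5, 0], [0, 0, 0, -5, 0], [0, 0, 0, 0, 0], [0, 0, 0, 0, 0], [0, 0, 0, 0, 0]])

```text
time: 4.75
position: [0.4405, 0.2552, 0.1208]
eef_rot: [0.0, -3.139, 0.002]
contact_force: [-1.0, -0.5, -0.7]
grip_width: 0.844
gripper_force: 0.0
```

```bash
cat >> m.py <<'E'
def look(fn,lo=0.013,hi=0.03,amin=150,box=None):
    s,im,d=snap("wrist",fn); C=cloud("wrist",d,s); m=((C[...,2]>lo)&(C[...,2]<hi)&(d>0)).astype(np.uint8)
    n,l,st,ce=cv2.connectedComponentsWithStats(m); print("tcp",np.round(s["position"],4),s["time"])
    for i in range(1,n):
        if st[i,4]>amin:
            P=C[l==i]; (x,y),r=cv2.minEnclosingCircle((P[:,:2]*1000).astype(np.float32)); print(np.round(ce[i]),"xy",round(x,1),round(y,1),"r",round(r,1),"z",np.round(np.median(P[:,2])*1000,1))
    return s,im,d,C
E
python3 -c "
from m import *
look('w3.png')"
```

```text
tcp [0.4405 0.2552 0.1208] 4.75
[430.  45.] xy 345.0 318.0 r 24.0 z 21.9
[ 30. 173.] xy 429.1 8.2 r 33.2 z 16.8
[149. 187.] xy 442.9 120.6 r 33.5 z 16.9
[324. 189.] xy 443.5 255.9 r 33.1 z 17.1
[137. 292.] xy 533.1 98.2 r 33.0 z 23.9
[311. 349.] xy 598.9 244.2 r 25.9 z 16.3
```

Emit:
servo_tool(steps=[[0, -0.3, 0, 4, 0], [0, 0, 0, 4, 0], [0, 0, 0, 2.5, 0], [0, 0, 0, 1, 0], [0, 0, 0, 0.5, 0], [0, 0, 0, 0.5, 0], [0, 0, 0, 0, 0]])

```text
time: 5.68
position: [0.445, 0.2559, -0.002]
eef_rot: [-0.0, 3.141, 0.001]
contact_force: [-0.6, 0.2, 0.6]
grip_width: 1.001
gripper_force: 0.0
```

Emit:
servo_tool(steps=[[0, 0, 0, 0.3, 0], [255, 0, 0, 0, 0], [255, 0, 0, 0, 0], [255, 0, 0, 0, 0], [255, 0, 0, 0, 0], [255, 0, 0, 0, 0]])

```text
time: 6.42
position: [0.4479, 0.257, -0.0023]
eef_rot: [-0.0, 3.136, 0.004]
contact_force: [0.1, -2.4, 15.7]
grip_width: -0.001
gripper_force: 7.8
```

Emit:
servo_tool(steps=[[255, 0, 0, -2, 0], [255, 0, 0, -4, 0], [255, 0, 0, -4, 0], [0, 0, 0, -2, 0], [0, 0, 0, 0, 0], [0, 0, 0, 0, 0], [0, 0, 0, 0, 0]])

```text
time: 7.3
position: [0.4436, 0.2552, 0.1128]
eef_rot: [0.0, -3.139, 0.002]
contact_force: [-0.3, -0.1, -0.2]
grip_width: 0.846
gripper_force: 0.0
```

```bash
python3 -c "
from m import *
s,im,d,C=look('w4.png')
# fingers: points with z near tool
T=np.array(s['position']); q=C-T
f=(d>0)&(q[...,2]>-0.06)&(np.abs(q[...,0])<0.03)&(np.abs(q[...,1])<0.08)&(q[...,2]<0.05)
P=q[f]; 
for a in np.arange(-0.06,0.06,0.01):
  b=P[(P[:,1]>a)&(P[:,1]<a+.01)]; 
  if len(b): print(round(a,3),len(b),np.round(np.percentile(b[:,2],[0,5,50,100]),4),np.round([b[:,0].min(),b[:,0].max()],3))
"
```

```text
tcp [0.4436 0.2552 0.1128] 7.3
[433.  37.] xy 345.0 317.7 r 23.8 z 22.2
[ 25. 171.] xy 429.8 10.0 r 32.8 z 16.7
[143. 186.] xy 442.7 120.4 r 33.6 z 16.9
[324. 187.] xy 443.4 256.0 r 33.0 z 17.1
[133. 293.] xy 533.4 98.3 r 33.7 z 23.9
[311. 351.] xy 595.9 244.1 r 23.0 z 16.4
[148. 380.] xy 612.9 100.8 r 13.2 z 24.2
-0.05 340 [0.0318 0.0342 0.0426 0.05  ] [-0.01  -0.005]
-0.04 1025 [0.0278 0.0302 0.0407 0.05  ] [-0.011  0.013]
0.03 1047 [0.0275 0.03   0.0408 0.05  ] [-0.011  0.013]
0.04 360 [0.0316 0.0338 0.0424 0.0499] [-0.01  -0.005]
0.05 1 [0.0413 0.0413 0.0413 0.0413] [-0.006 -0.006]
```

View pics/w4.png

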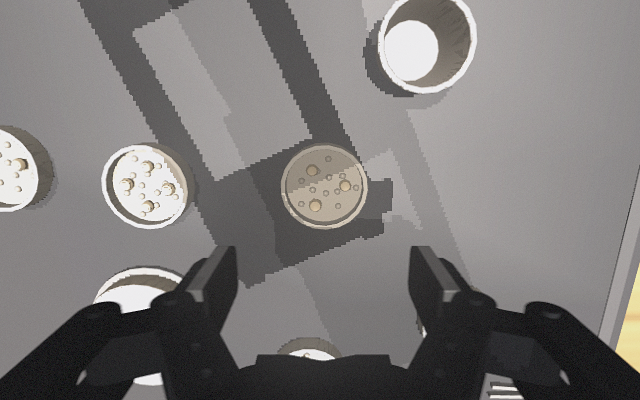

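The tray hasn't moved. Depth shows the open fingertips about 28 mm above the nominal TCP, so I'll go correspondingly deeper, watching the force.

Emit:
servo_tool(steps=[[0, 0, 0.1, 4, 0], [0, 0, 0, 4, 0], [0, 0, 0, 2.5, 0], [0, 0, 0, 0.8, 0], [0, 0, 0, 0.7, 0], [0, 0, 0, 0.5, 0], [0, 0, 0, 0, 0]])

```text
time: 8.22
position: [0.445, 0.2569, -0.0101]
eef_rot: [-0.0, 3.141, 0.0]
contact_force: [-0.2, 0.4, -0.3]
grip_width: 0.998
gripper_force: 0.0
```

Emit:
servo_tool(steps=[[0, 0, 0, 0.5, 0], [0, 0, 0, 0.4, 0], [255, 0, 0, 0, 0], [255, 0, 0, 0, 0], [255, 0, 0, 0, 0], [255, 0, 0, 0, 0], [255, 0, 0, 0, 0]])

```text
time: 9.1
position: [0.4448, 0.2567, -0.0194]
eef_rot: [-0.0, 3.141, 0.0]
contact_force: [0.3, 0.1, 0.5]
grip_width: 0.757
gripper_force: 33.5
```

Gripped at the tray diameter. Now to the plinth.

Emit:
servo_tool(steps=[[255, 0, 0, -5, 0], [255, 0, 0, -5, 0], [255, -3.15, -3.8, 0, 0], [255, -3.15, -3.8, 0, 0], [255, -3.15, -3.8, 0, 0], [255, -3.2, -3.8, 0, 0], [255, 0, 0, 3, 0], [255, 0, 0, 2, 0], [255, 0, 0, 1, 0], [255, 0, 0, 0, 0], [255, 0, 0, 0, 0]])

```text
time: 10.48
position: [0.5717, 0.1052, 0.0215]
eef_rot: [-0.001, 3.14, 0.0]
contact_force: [-0.7, -0.3, -1.3]
grip_width: 0.755
gripper_force: 34.5
```

Emit:
servo_tool(steps=[[255, 0, 0, 1, 0], [255, 0, 0, 0.4, 0], [255, 0, 0, 0.15, 0], [255, 0, 0, 0, 0], [0, 0, 0, 0, 0], [0, 0, 0, 0, 0], [0, 0, 0, 0, 0], [0, 0, 0, -5, 0], [0, 0, 0, -5, 0], [0, 0, 0, -5, 0], [0, 0, 0, 0, 0]])

```text
time: 11.85
position: [0.5748, 0.105, 0.1611]
eef_rot: [-0.0, 3.132, 0.001]
contact_force: [-0.4, 0.6, -1.2]
grip_width: 1.001
gripper_force: 0.0
```

```bash
python3 -c "
from m import *
s,im,d,C=look('w5.png')
m=((C[...,2]>.038)&(C[...,2]<.048)&(d>0)&(np.hypot(C[...,0]-.57,C[...,1]-.105)<.06)); P=C[m]*1000
print('placed',cv2.minEnclosingCircle(P[:,:2].astype(np.float32)),np.median(P[:,2]))
m=((C[...,2]>.022)&(C[...,2]<.028)&(d>0)&(np.hypot(C[...,0]-.57,C[...,1]-.105)<.06)); P=C[m]*1000
print('plinth',cv2.minEnclosingCircle(P[:,:2].astype(np.float32)),np.median(P[:,2]))
"
```

```text
tcp [0.5748 0.105  0.1611] 11.85
[200.  20.] xy 437.3 7.5 r 32.2 z 17.1
[342.  32.] xy 443.8 120.2 r 32.8 z 17.2
[322. 161.] xy 570.2 104.6 r 49.9 z 24.3
[606. 163.] xy 565.0 371.3 r 33.2 z 16.8
[ 23. 153.] xy 556.1 -164.8 r 21.8 z 24.3
[473. 219.] xy 619.1 242.7 r 33.6 z 17.0
[552. 308.] xy 720.7 338.9 r 20.5 z 21.2
[332. 336.] xy 757.4 111.8 r 76.7 z 13.6
placed ((570.0595092773438, 104.7821044921875), 32.91843795776367) 41.88911560832277
plinth ((570.2179565429688, 104.55696868896484), 49.852020263671875) 24.330516214167716
```

Placed at (570.1,104.8) mm, against the plinth centre at (570.2,104.6). Next is the tray at (619,243).

Emit:
servo_tool(steps=[[0, -1.6, 4.6, 0, 0], [0, -1.6, 4.6, 0, 0], [0, -1.6, 4.6, 0, 0], [0, 0, 0, 5, 0], [0, 0, 0, 5, 0], [0, 0, 0, 4, 0], [0, 0, 0, 2, 0], [0, 0, 0, 0.8, 0], [0, 0, 0, 0.4, 0], [0, 0, 0, 0, 0], [0, 0, 0, 0, 0]])

```text
time: 13.28
position: [0.6203, 0.243, -0.0154]
eef_rot: [-0.0, 3.139, 0.001]
contact_force: [0.3, -0.5, -0.3]
grip_width: 0.998
gripper_force: 0.0
```

Emit:
servo_tool(steps=[[0, 0, 0, 0.4, 0], [255, 0, 0, 0, 0], [255, 0, 0, 0, 0], [255, 0, 0, 0, 0], [255, 0, 0, 0, 0], [255, 0, 0, -4, 0], [255, 0, 0, -4, 0], [255, 0, 0, -4, 0], [255, 1.6, -4.6, 0, 0], [255, 1.6, -4.6, 0, 0], [255, 1.7, -4.6, 0, 0], [255, 0, 0, 0, 0]])

```text
time: 14.78
position: [0.5688, 0.1017, 0.0984]
eef_rot: [-0.005, -3.14, 0.001]
contact_force: [0.6, 0.7, -0.4]
grip_width: 0.755
gripper_force: 34.1
```

Emit:
servo_tool(steps=[[255, 0, 0, 3, 0], [255, 0, 0, 2, 0], [255, 0, 0, 1, 0], [255, 0, 0, 0, 0], [255, 0, 0, 0, 0]])

```text
time: 15.4
position: [0.5709, 0.105, 0.0398]
eef_rot: [-0.001, 3.14, 0.0]
contact_force: [0.7, -1.1, -0.5]
grip_width: 0.761
gripper_force: 34.1
```

Emit:
servo_tool(steps=[[255, 0, 0, 1, 0], [255, 0, 0, 0.4, 0], [255, 0, 0, 0.15, 0], [255, 0, 0, 0, 0], [0, 0, 0, 0, 0], [0, 0, 0, 0, 0], [0, 0, 0, 0, 0], [0, 0, 0, -5, 0], [0, 0, 0, -5, 0], [0, 0, 0, -5, 0], [0, 0, 0, 0, 0]])

```text
time: 16.77
position: [0.5737, 0.1051, 0.1798]
eef_rot: [-0.0, 3.131, 0.002]
contact_force: [0.4, -0.8, -0.2]
grip_width: 1.0
gripper_force: 0.0
```

```bash
cat >> m.py <<'E'
def stack(C,d,z):
    m=((C[...,2]>z-.005)&(C[...,2]<z+.005)&(d>0)&(np.hypot(C[...,0]-.57,C[...,1]-.105)<.06)); P=C[m]*1000
    print('stack',cv2.minEnclosingCircle(P[:,:2].astype(np.float32)),np.median(P[:,2]))
E
python3 -c "
from m import *
s,im,d,C=look('w6.png'); stack(C,d,.061)
"
```

```text
tcp [0.5737 0.1051 0.1798] 16.775
[207.  23.] xy 433.9 7.2 r 32.7 z 17.1
[340.  33.] xy 443.4 120.2 r 33.0 z 17.2
[322. 152.] xy 570.3 104.6 r 49.9 z 24.3
[605. 158.] xy 564.3 372.1 r 33.6 z 16.8
[ 38. 149.] xy 555.7 -170.5 r 25.6 z 24.2
[540. 300.] xy 720.1 339.8 r 21.4 z 22.0
[330. 330.] xy 756.6 112.3 r 75.5 z 13.6
[208. 330.] xy 752.4 -14.5 r 27.8 z 13.5
[116. 394.] xy 836.1 -129.4 r 20.2 z 22.2
[530. 395.] xy 845.7 345.4 r 19.5 z 18.6
stack ((570.475830078125, 104.55706024169922), 33.09510803222656) 59.9481877568387
```

Emit:
servo_tool(steps=[[0, 4.2, 0.5, 0, 0], [0, 4.2, 0.5, 0, 0], [0, 4.2, 0.5, 0, 0], [0, 0, 0, 5, 0], [0, 0, 0, 5, 0], [0, 0, 0, 5, 0], [0, 0, 0, 2.7, 0], [0, 0, 0, 1, 0], [0, 0, 0, 0.4, 0], [0, 0, 0, 0, 0], [0, 0, 0, 0, 0]])

```text
time: 18.2
position: [0.4453, 0.1199, -0.0163]
eef_rot: [-0.0, 3.139, 0.001]
contact_force: [-0.3, -0.5, 0.1]
grip_width: 0.997
gripper_force: 0.0
```

Emit:
servo_tool(steps=[[0, 0, 0, 0.3, 0], [255, 0, 0, 0, 0], [255, 0, 0, 0, 0], [255, 0, 0, 0, 0], [255, 0, 0, 0, 0], [255, 0, 0, -4.5, 0], [255, 0, 0, -4.5, 0], [255, 0, 0, -4.5, 0], [255, -4.2, -0.5, 0, 0], [255, -4.2, -0.5, 0, 0], [255, -4.25, -0.5, 0, 0], [255, 0, 0, 0, 0]])

```text
time: 19.7
position: [0.5722, 0.104, 0.113]
eef_rot: [-0.002, -3.14, 0.001]
contact_force: [-0.5, 1.0, -0.5]
grip_width: 0.753
gripper_force: 34.5
```

Emit:
servo_tool(steps=[[255, 0, 0, 3, 0], [255, 0, 0, 2, 0], [255, 0, 0, 0.8, 0], [255, 0, 0, 0, 0], [255, 0, 0, 0, 0]])

```text
time: 20.32
position: [0.5714, 0.1048, 0.0577]
eef_rot: [-0.0, 3.14, 0.0]
contact_force: [-0.9, 1.0, -1.4]
grip_width: 0.757
gripper_force: 34.5
```

Emit:
servo_tool(steps=[[255, 0, 0, 1, 0], [255, 0, 0, 0.4, 0], [255, 0, 0, 0.1, 0], [255, 0, 0, 0, 0], [0, 0, 0, 0, 0], [0, 0, 0, 0, 0], [0, 0, 0, 0, 0], [0, 0, 0, -5, 0], [0, 0, 0, -5, 0], [0, 0, 0, -5, 0], [0, 0, 0, 0, 0]])

```text
time: 21.7
position: [0.574, 0.1051, 0.1978]
eef_rot: [-0.0, 3.131, 0.001]
contact_force: [0.2, 0.4, -0.7]
grip_width: 0.999
gripper_force: 0.0
```

```bash
python3 -c "
from m import *
s,im,d,C=look('w7.png'); stack(C,d,.079)
"
```

```text
tcp [0.574  0.1051 0.1978] 21.7
[213.  25.] xy 430.4 7.5 r 32.8 z 17.1
[322. 141.] xy 570.1 104.4 r 49.8 z 24.3
[592. 154.] xy 564.6 371.7 r 33.8 z 17.0
[ 50. 145.] xy 555.7 -179.6 r 33.0 z 24.0
[530. 291.] xy 721.9 339.3 r 21.6 z 21.6
[330. 325.] xy 767.5 113.4 r 81.2 z 13.6
[212. 323.] xy 751.3 -21.9 r 30.8 z 13.6
[529. 394.] xy 856.7 359.3 r 22.5 z 19.7
stack ((569.6962280273438, 104.89741516113281), 33.09587478637695) 77.78813227442264
```

Emit:
servo_tool(steps=[[0, 0.1, 5.3, 0, 0], [0, 0.1, 5.3, 0, 0], [0, 0.1, 5.4, 0, 0], [0, 0.1, 5.3, 0, 0], [0, 0.1, 5.4, 0, 0], [0, 0, 0, 5, 0], [0, 0, 0, 5, 0], [0, 0, 0, 5, 0], [0, 0, 0, 3, 0], [0, 0, 0, 0, 0], [0, 0, 0, 0, 0]])

```text
time: 23.12
position: [0.566, 0.3719, 0.0122]
eef_rot: [-0.0, 3.141, 0.0]
contact_force: [-0.6, -0.4, 0.3]
grip_width: 1.001
gripper_force: 0.0
```

Emit:
servo_tool(steps=[[0, 0, 0, 2, 0], [0, 0, 0, 0.8, 0], [0, 0, 0, 0.35, 0], [255, 0, 0, 0, 0], [255, 0, 0, 0, 0], [255, 0, 0, 0, 0], [255, 0, 0, 0, 0], [255, 0, 0, -4, 0], [255, 0, 0, -4, 0], [255, 0, 0, -4, 0], [255, 0, 0, -4, 0], [255, 0, 0, 0, 0]])

```text
time: 24.62
position: [0.5682, 0.3731, 0.1452]
eef_rot: [-0.0, 3.134, 0.006]
contact_force: [0.3, -0.4, -2.5]
grip_width: 0.756
gripper_force: 34.2
```

Emit:
servo_tool(steps=[[255, -0.1, -5.3, 0, 0], [255, -0.1, -5.3, 0, 0], [255, -0.1, -5.4, 0, 0], [255, -0.1, -5.3, 0, 0], [255, -0.1, -5.4, 0, 0], [255, 0, 0, 3, 0], [255, 0, 0, 2, 0], [255, 0, 0, 1.5, 0], [255, 0, 0, 0, 0], [255, 0, 0, 0, 0]])

```text
time: 25.88
position: [0.5711, 0.1054, 0.0756]
eef_rot: [-0.002, 3.141, 0.0]
contact_force: [0.0, 0.1, -0.7]
grip_width: 0.758
gripper_force: 34.2
```

Emit:
servo_tool(steps=[[255, 0, 0, 1, 0], [255, 0, 0, 0.4, 0], [255, 0, 0, 0.1, 0], [255, 0, 0, 0, 0], [0, 0, 0, 0, 0], [0, 0, 0, 0, 0], [0, 0, 0, 0, 0], [0, 0, 0, -5, 0], [0, 0, 0, -5, 0], [0, 0, 0, -5, 0], [0, 0, 0, 0, 0]])

```text
time: 27.25
position: [0.5739, 0.105, 0.2163]
eef_rot: [-0.0, 3.132, 0.001]
contact_force: [-0.2, -0.3, -0.4]
grip_width: 0.998
gripper_force: 0.0
```

```bash
python3 -c "
from m import *
s,im,d,C=look('w8.png'); stack(C,d,.097)
"
```

```text
tcp [0.5739 0.105  0.2163] 27.25
[218.  26.] xy 430.4 7.3 r 33.1 z 17.2
[322. 136.] xy 570.2 104.6 r 49.9 z 24.3
[ 63. 142.] xy 555.8 -184.0 r 36.8 z 24.6
[520. 283.] xy 723.6 339.2 r 21.9 z 21.9
[328. 318.] xy 767.6 113.4 r 81.5 z 13.6
[217. 311.] xy 750.9 -20.4 r 30.7 z 13.7
stack ((569.7083740234375, 104.57172393798828), 32.982242584228516) 95.9371034624159
```

Emit:
servo_tool(steps=[[0, 4.7, -3.3, 0, 0], [0, 4.7, -3.2, 0, 0], [0, 4.65, -3.3, 0, 0], [0, 0, 0, 5, 0], [0, 0, 0, 5, 0], [0, 0, 0, 5, 0], [0, 0, 0, 5, 0], [0, 0, 0, 0, 0], [0, 0, 0, 0, 0]])

```text
time: 28.42
position: [0.4304, 0.0067, 0.0108]
eef_rot: [0.0, -3.142, 0.0]
contact_force: [1.0, 0.5, 1.1]
grip_width: 0.997
gripper_force: 0.0
```

Emit:
servo_tool(steps=[[0, 0, 0, 2, 0], [0, 0, 0, 0.8, 0], [0, 0, 0, 0.25, 0], [255, 0, 0, 0, 0], [255, 0, 0, 0, 0], [255, 0, 0, 0, 0], [255, 0, 0, 0, 0], [255, 0, 0, -4.5, 0], [255, 0, 0, -4.5, 0], [255, 0, 0, -4.5, 0], [255, 0, 0, -4, 0], [255, 0, 0, 0, 0]])

```text
time: 29.92
position: [0.433, 0.0064, 0.1591]
eef_rot: [-0.0, 3.134, -0.001]
contact_force: [0.4, 0.6, -1.5]
grip_width: 0.757
gripper_force: 35.0
```

Emit:
servo_tool(steps=[[255, -3.5, 2.4, 0, 0], [255, -3.5, 2.5, 0, 0], [255, -3.5, 2.4, 0, 0], [255, -3.5, 2.5, 0, 0], [255, 0, 0, 0, 0], [255, 0, 0, 3, 0], [255, 0, 0, 2, 0], [255, 0, 0, 1, 0], [255, 0, 0, 0, 0], [255, 0, 0, 0, 0]])

```text
time: 31.18
position: [0.5708, 0.1047, 0.0956]
eef_rot: [0.0, 3.14, 0.0]
contact_force: [0.7, 0.2, -0.9]
grip_width: 0.757
gripper_force: 35.0
```

Emit:
servo_tool(steps=[[255, 0, 0, 1.2, 0], [255, 0, 0, 0.4, 0], [255, 0, 0, 0.1, 0], [255, 0, 0, 0, 0], [0, 0, 0, 0, 0], [0, 0, 0, 0, 0], [0, 0, 0, 0, 0], [0, 0, 0, -5, 0], [0, 0, 0, -5, 0], [0, 0, 0, -5, 0], [0, 0, 0, 0, 0]])

```text
time: 32.55
position: [0.5732, 0.105, 0.2336]
eef_rot: [-0.0, 3.132, 0.001]
contact_force: [0.4, 0.1, 0.3]
grip_width: 1.001
gripper_force: 0.0
```

```bash
python3 -c "
from m import *
s,im,d,C=look('w9.png'); stack(C,d,.115)
"
```

```text
tcp [0.5732 0.105  0.2336] 32.55
[322. 133.] xy 570.2 104.6 r 49.9 z 24.3
[ 74. 141.] xy 555.0 -178.2 r 31.7 z 23.9
[  6. 291.] xy 739.6 -295.6 r 38.0 z 15.1
[513. 276.] xy 724.0 339.8 r 21.6 z 21.4
[221. 302.] xy 749.9 -21.6 r 31.2 z 13.6
[328. 310.] xy 768.2 113.3 r 81.4 z 13.7
stack ((568.4957885742188, 104.6973648071289), 32.99531936645508) 113.99270021879728
```

Emit:
servo_tool(steps=[[0, 1, -5.5, -1, 0], [0, 1, -5.5, -1, 0], [0, 1, -5.5, -1, 0], [0, 0.5, -5.5, -1, 0], [0, 0.5, -5.5, -1, 0], [0, 0.5, -5.5, -1, 0], [0, 0.5, -5.5, -1, 0], [0, 0, 0, 0, 0], [0, 0, 0, 0, 0]])

```text
time: 33.72
position: [0.5196, -0.28, 0.2956]
eef_rot: [-0.001, -3.139, -0.003]
contact_force: [0.8, -0.2, -0.0]
grip_width: 1.001
gripper_force: 0.0
```

```bash
python3 -c "
from m import *
s,im,d=snap('wrist','j1.png'); C=cloud('wrist',d,s); print(s['position'],s['eef_rot'])
m=((C[...,2]>.009)&(C[...,2]<.016)&(d>0)&(C[...,1]<-.1)&(C[...,1]>-.44)&(np.abs(C[...,0]-.55)<.1)).astype(np.uint8)
n,l,st,ce=cv2.connectedComponentsWithStats(m); i=1+np.argmax(st[1:,4]); P=(C[m>0][:,:2]*1000).astype(np.float32)
print('jig',cv2.minAreaRect(P),len(P))
hsv=cv2.cvtColor(im,cv2.COLOR_BGR2HSV); r=((hsv[...,0]<8)|(hsv[...,0]>172))&(hsv[...,1]>130)&(d>0)&(C[...,2]>.08)
for sgn in(1,-1):
  q=C[r&(sgn*(C[...,1]+.28)>0)]; print('red',np.round(np.median(q,0),4),np.round(q.min(0),3),np.round(q.max(0),3),len(q))
m=(C[...,2]>.042)&(C[...,2]<.05)&(d>0)&(np.hypot(C[...,0]-.552,C[...,1]+.277)<.05); q=(C[m][:,:2]*1000).astype(np.float32); print('bridge',cv2.minEnclosingCircle(q))
"
```

```text
[ 0.51963758 -0.27995994  0.29564708] [-1.11907015e-03 -3.13942177e+00 -3.09445209e-03]
jig ((552.596923828125, -279.7129211425781), (250.1219482421875, 140.27273559570312), 87.90068054199219) 14144
red [ 0.5542 -0.1862  0.1668] [ 0.51  -0.22   0.144] [ 0.563 -0.179  0.398] 239
red [ 0.5479 -0.3729  0.1674] [ 0.507 -0.38   0.163] [ 0.556 -0.329  0.395] 200
bridge ((552.0155029296875, -279.4992980957031), 40.607826232910156)
```

View pics/j1.png

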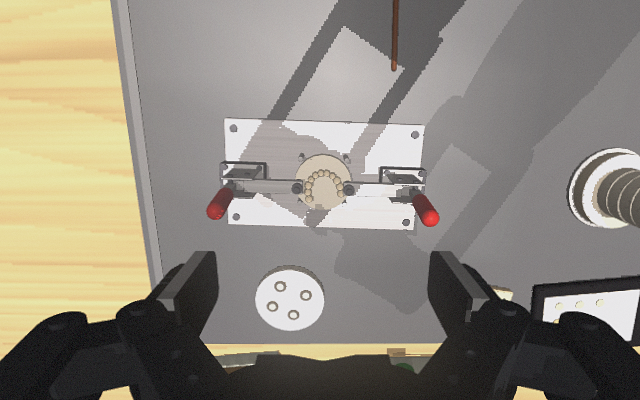

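The five trays are stacked, with the top one at (568.5,104.7) mm. The jig view shows the plate centred at about (322,175), the bridge at (323,183) and red grips at (220,203) and (427,210). That puts the jig centre at (552.6,-279.7) mm, turned -2°. I'll turn the tool into jig alignment.

```bash
python3 -c "
from h import *
print(arm.observe()['joints'])"
```

```text
[-5.80218545e-01  8.70801501e-02  1.38144729e+00  4.24778016e-04
  1.67555472e+00 -2.15139477e+00]
```

Emit:
servo_tool(steps=[[255, 0, 0, 0, 10.2], [255, 0, 0, 0, 10.2], [255, 0, 0, 0, 10.2], [255, 0, 0, 0, 10.2], [255, 0, 0, 0, 10.2], [255, 0, 0, 0, 10.3], [255, 0, 0, 0, 10.3], [255, 0, 0, 0, 10.3], [255, 0, 0, 0, 10.2], [255, 0, 0, 0, 0], [255, 0, 0, 0, 0]])

```text
time: 35.15
position: [0.5203, -0.2794, 0.2972]
eef_rot: [-2.256, -2.186, 0.0]
contact_force: [0.3, 0.4, -0.0]
grip_width: -0.002
gripper_force: 0.0
```

```bash
cat >> m.py <<'E'
def jigrel():
    s=arm.observe(); R=Rn.from_rotvec(s["eef_rot"]).as_matrix(); p=s["position"]-np.array([.5526,-.2797,0])
    a=np.array([.0363,.9993,0]); b=np.array([.9993,-.0363,0])
    print("jig x,y,z mm",np.round([p@b*1000,p@a*1000,p[2]*1000],1),"toolx",R[:,0].round(3),"q",np.round(s["joints"],2),s["contact_force"].round(1)); return s
E
python3 - <<'E'
from m import *
jigrel(); s,im,d=snap("wrist","j2.png"); C=cloud("wrist",d,s)
p=C-s["position"]; f=(d>0)&(np.abs(p[...,0])<.05)&(np.abs(p[...,1])<.04)&(p[...,2]<.08)&(p[...,2]>-.01)
for z in range(0,80,8):
    q=p[f&(p[...,2]>z/1000)&(p[...,2]<(z+8)/1000)]
    if len(q): print(z,len(q),(q.min(0)*1000).round(),(q.max(0)*1000).round())
m=(C[...,2]>.009)&(C[...,2]<.016)&(d>0)&(C[...,1]<-.1)&(C[...,1]>-.44)&(np.abs(C[...,0]-.55)<.1)
print(cv2.minAreaRect((C[m][:,:2]*1000).astype(np.float32)))
E
```

```text
jig x,y,z mm [-32.3  -0.9 297.2] toolx [0.031 1.    0.   ] q [-0.58  0.09  1.38  0.    1.68 -0.55] [ 0.3  0.4 -0. ]
16 13 [-5. 10. 23.] [ 7. 11. 24.]
24 422 [-12.   6.  24.] [15. 12. 32.]
32 607 [-13.   6.  32.] [15. 12. 40.]
40 720 [-13.   6.  40.] [15. 12. 48.]
48 533 [-12. -10.  48.] [15. 12. 56.]
56 1247 [-27. -11.  56.] [28. 14. 64.]
64 3446 [-34. -12.  64.] [36. 15. 72.]
72 6989 [-40. -10.  72.] [43. 15. 80.]
((552.582763671875, -279.44482421875), (249.08607482910156, 140.4195556640625), 87.81552124023438)
```

Emit:
servo_tool(steps=[[255, 3.3, 1.6, 0, 0], [255, 3.3, 1.6, 0, 0], [255, 0, 0, 5, 0], [255, 0, 0, 5, 0], [255, 0, 0, 5, 0], [255, 0, 0, 2.5, 0], [255, 0, 0, 0.9, 0], [255, 0, 0, 0, 0]])

```text
time: 36.2
position: [0.5546, -0.2155, 0.1137]
eef_rot: [-2.261, -2.182, 0.0]
contact_force: [-0.0, -0.5, 1.0]
grip_width: -0.001
gripper_force: 0.0
```

Emit:
servo_tool(steps=[[255, 1, 0, 0, 0], [255, 1, 0, 0, 0], [255, 1, 0, 0, 0], [255, 1, 0, 0, 0], [255, 1, 0, 0.2, 0], [255, 1, 0, 0.3, 0], [255, 0, 0, 0, 0]])

```text
time: 37.08
position: [0.5563, -0.1543, 0.1078]
eef_rot: [-2.26, -2.181, 0.0]
contact_force: [-0.9, 0.1, -0.6]
grip_width: 0.004
gripper_force: 0.0
```

Emit:
servo_tool(steps=[[255, 0.6, 0, 0.5, 0], [255, 0.6, 0, 0.5, 0], [255, 0.5, 0, 0.5, 0], [255, 0, 0, 0, 0], [255, 0, 0, 0, 0]])

```text
time: 37.7
position: [0.5572, -0.1385, 0.0933]
eef_rot: [-2.261, -2.18, 0.0]
contact_force: [0.3, 0.6, -0.2]
grip_width: -0.001
gripper_force: 0.0
```

```bash
python3 - <<'E'
from m import *
jigrel(); s,im,d=snap("scene","s2.png"); cv2.imwrite("pics/s2c.png",cv2.resize(im[120:230,190:330],None,fx=5,fy=5,interpolation=cv2.INTER_CUBIC))
E
```

```text
jig x,y,z mm [ -0.5 141.3  93.3] toolx [0.036 0.999 0.   ] q [-0.33  0.15  1.69  0.    1.31 -0.3 ] [ 0.3  0.6 -0.2]
```

View pics/s2c.png

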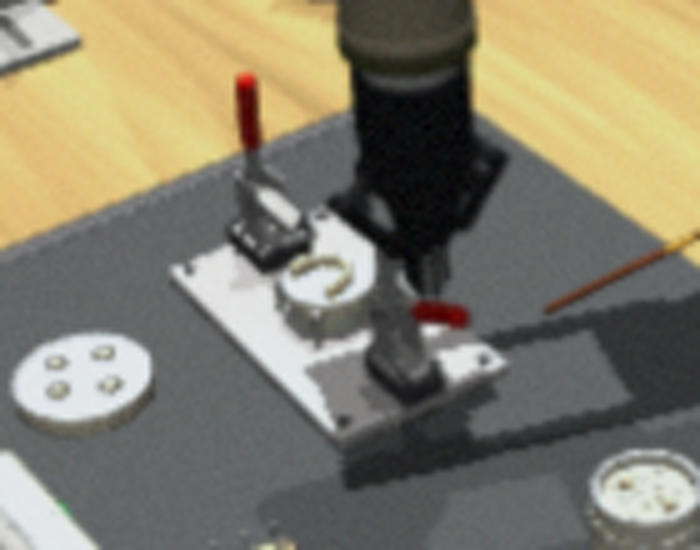

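The left handle is over (crop (440,315)) and its arm is upright (crop (390,290)). Now the right clamp, mirrored.

Emit:
servo_tool(steps=[[255, 0, 0, -4, 0], [255, 0, 0, -4, 0], [255, 0, 0, -4, 0], [255, -5, 0, 0, 0], [255, -5, 0, 0, 0], [255, -5, 0, 0, 0], [255, -5.5, 0, 0, 0], [255, 0, 0, 0, 0], [255, 0, 0, 4, 0], [255, 0, 0, 4, 0], [255, 0, 0, 2, 0], [255, 0, 0, 0, 0]])

```text
time: 39.25
position: [0.549, -0.3423, 0.1119]
eef_rot: [-2.259, -2.179, 0.001]
contact_force: [0.8, -0.2, -0.2]
grip_width: 0.004
gripper_force: 0.0
```

```bash
python3 -c "
from m import *
jigrel()"
```

```text
jig x,y,z mm [ -1.3 -62.7 111.9] toolx [0.036 0.999 0.002] q [-0.64  0.32  1.45  0.    1.37 -0.6 ] [ 0.8 -0.2 -0.2]
```

Emit:
servo_tool(steps=[[255, -1, 0, 0, 0], [255, -1, 0, 0, 0], [255, -1, 0, 0, 0], [255, -1, 0, 0, 0], [255, -1, 0, 0.2, 0], [255, -1, 0, 0.2, 0], [255, -0.6, 0, 0.5, 0], [255, -0.6, 0, 0.5, 0], [255, -0.7, 0, 0.5, 0], [255, 0, 0, 0, 0], [255, 0, 0, 0, 0]])

```text
time: 40.62
position: [0.547, -0.4223, 0.0944]
eef_rot: [-2.262, -2.18, 0.0]
contact_force: [-0.3, -0.6, -0.6]
grip_width: -0.004
gripper_force: 0.0
```

```bash
python3 -c "
from m import *
jigrel()"
```

```text
jig x,y,z mm [  -0.5 -142.7   94.4] toolx [0.037 0.999 0.   ] q [-0.73  0.45  1.33  0.    1.37 -0.7 ] [-0.3 -0.6 -0.6]
```

Emit:
servo_tool(steps=[[255, 0, 0, -4, 0], [255, 0, 0, -4, 0], [255, 0, 0, -4, 0], [255, 4.7, 0, -4, 0], [255, 4.7, 0, -4, 0], [0, 4.8, 0, 0, 0], [0, 0, 0, 0, 0], [0, 0, 0, 0, 0], [0, 0, 0, 0, 0]])

```text
time: 41.75
position: [0.5518, -0.2814, 0.2939]
eef_rot: [-2.262, -2.179, 0.001]
contact_force: [0.8, -0.2, 0.5]
grip_width: 0.843
gripper_force: 0.0
```

```bash
python3 - <<'E'
from m import *
jigrel(); s,im,d=snap("wrist","j3.png"); C=cloud("wrist",d,s)
hsv=cv2.cvtColor(im,cv2.COLOR_BGR2HSV); r=((hsv[...,0]<8)|(hsv[...,0]>172))&(hsv[...,1]>130)&(d>0)&(C[...,2]>.06)&(C[...,2]<.2)
for sgn in(1,-1):
  q=C[r&(sgn*(C[...,1]+.28)>0)]
  if len(q): print('red',np.round(np.median(q,0),4),np.round(q.min(0),3),np.round(q.max(0),3),len(q))
  a=C[(d>0)&(np.abs(C[...,0]-.5526)<.02)&(C[...,2]>.09)&(C[...,2]<.16)&(sgn*(C[...,1]+.28)>.03)&(np.abs(C[...,1]+.28)<.115)]
  if len(a): print('arm',len(a),np.round([a[:,1].min()+.2797,a[:,1].max()+.2797,a[:,2].max()],3))
rr=np.hypot(C[...,0]-.5526,C[...,1]+.2797)
for z in(.046,):
  m=(np.abs(C[...,2]-z)<.004)&(d>0)&(rr<.038); q=(C[m][:,:2]*1000).astype(np.float32); print('bridge disc',cv2.minEnclosingCircle(q),len(q),np.median(C[m][:,2]))
E
```

```text
jig x,y,z mm [ -0.7  -1.7 293.9] toolx [0.038 0.999 0.   ] q [-0.55  0.17  1.3  -0.    1.68 -0.52] [ 0.8 -0.2  0.5]
red [ 0.5578 -0.1415  0.1023] [ 0.55  -0.154  0.095] [ 0.566 -0.131  0.111] 467
arm 565 [0.068 0.114 0.132]
red [ 0.5473 -0.4329  0.1095] [ 0.54  -0.461  0.093] [ 0.555 -0.405  0.123] 728
arm 449 [-0.107 -0.068  0.132]
bridge disc ((552.4501953125, -279.5792236328125), 37.85753631591797) 2114 0.045386461940105025
```

View pics/j3.png

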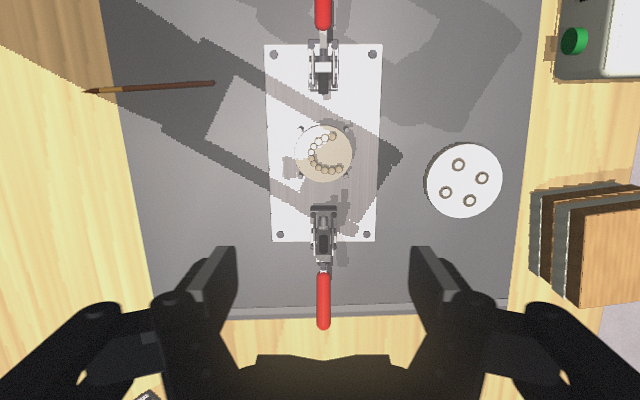

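Both handles are at their stops (red grip tops match φ≈1.17 rad) and both arms are up at (323,60) and (323,225). The bridge is at (322,153), still centred in its seat. Now grasping it.

Emit:
servo_tool(steps=[[0, 0.2, 0.05, 5, 0], [0, 0, 0, 5, 0], [0, 0, 0, 5, 0], [0, 0, 0, 5, 0], [0, 0, 0, 4, 0], [0, 0, 0, 2, 0], [0, 0, 0, 1, 0], [0, 0, 0, 0, 0], [0, 0, 0, 0, 0]], newtons=25)

```text
time: 42.92
position: [0.5541, -0.2793, 0.0265]
eef_rot: [2.26, 2.178, 0.001]
contact_force: [0.5, -0.6, 1.1]
grip_width: 1.0
gripper_force: 0.0
```

```bash
python3 -c "
from m import *
jigrel()"
```

```text
jig x,y,z mm [ 1.5  0.4 26.5] toolx [ 0.037  0.999 -0.002] q [-0.55  0.34  1.6   0.    1.2  -0.51] [ 0.5 -0.6  1.1]
```

Emit:
servo_tool(steps=[[0, 0, -0.1, 1, 0], [0, 0, 0, 0.6, 0], [0, 0, 0, 0.4, 0], [0, 0, 0, 0, 0], [255, 0, 0, 0, 0], [255, 0, 0, 0, 0], [255, 0, 0, 0, 0], [255, 0, 0, 0, 0], [255, 0, 0, 0, 0]])

```text
time: 44.05
position: [0.5521, -0.2786, 0.0049]
eef_rot: [2.261, 2.18, 0.0]
contact_force: [1.0, 1.3, 2.8]
grip_width: 0.78
gripper_force: 28.6
```

```bash
python3 -c "
from m import *
jigrel()"
```

```text
jig x,y,z mm [-0.6  1.   4.9] toolx [ 0.037  0.999 -0.   ] q [-0.55  0.36  1.61 -0.    1.17 -0.51] [1.  1.3 2.8]
```

Held, but the tips reach about 3 mm below the bridge's underside and would straddle the top tray tightly. I'll regrip 5 mm higher.

Emit:
servo_tool(steps=[[0, 0, 0, 0, 0], [0, 0, 0, 0, 0], [0, 0, 0, -0.5, 0], [0, 0, 0.05, 0, 0], [255, 0, 0, 0, 0], [255, 0, 0, 0, 0], [255, 0, 0, 0, 0], [255, 0, 0, 0, 0], [255, 0, 0, 0, 0]], newtons=30)

```text
time: 45.18
position: [0.5525, -0.2786, 0.0098]
eef_rot: [2.261, 2.18, 0.0]
contact_force: [-0.4, 0.8, 6.4]
grip_width: 0.78
gripper_force: 33.6
```

Emit:
servo_tool(steps=[[255, 0, 0, -0.5, 0], [255, 0, 0, -1, 0], [255, 0, 0, -1.5, 0], [255, 0, 0, -2, 0], [255, 0, 0, -2.5, 0], [255, 0, 0, -2.5, 0], [255, 0, 0, -2.5, 0], [255, 0, 0, -2.5, 0], [255, 0, 0, -2.5, 0], [255, 0, 0, -1.5, 0], [255, 0, 0, -0.5, 0], [255, 0, 0, 0, 0]])

```text
time: 46.68
position: [0.5522, -0.2784, 0.2043]
eef_rot: [-2.262, -2.18, 0.0]
contact_force: [0.4, -0.1, -1.0]
grip_width: 0.776
gripper_force: 33.8
```

```bash
python3 - <<'E'
from m import *
s=jigrel(); s,im,d=snap("wrist","b1.png"); C=cloud("wrist",d,s); p=C-s["position"]
m=(d>0)&(np.hypot(p[...,0],p[...,1])<.04)&(p[...,2]>.025)&(p[...,2]<.07)&(im.min(2)>90)
q=p[m]*1000; print(len(q),np.percentile(q[:,2],[1,25,50,75,99]).round(1),q.min(0).round(1),q.max(0).round(1)); cv2.imwrite("pics/b1.png",im)
E
```

```text
jig x,y,z mm [ -0.5   1.3 204.3] toolx [0.037 0.999 0.   ] q [-0.55  0.18  1.44  0.    1.52 -0.51] [ 0.4 -0.1 -1. ]
19997 [27.7 35.1 35.6 36.3 46.4] [-37.8 -35.2  25. ] [38.8 33.1 65.4]
```

View pics/b1.png

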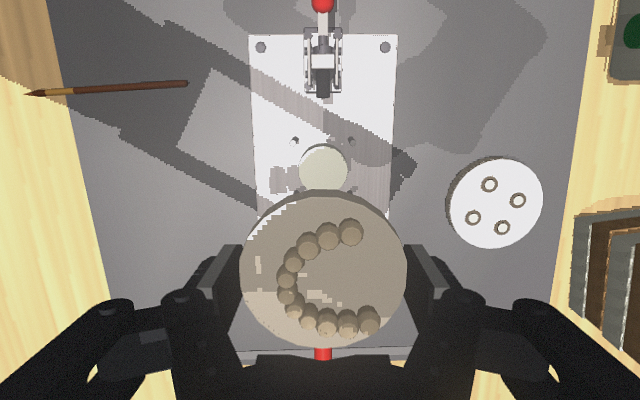

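The bridge is level in the grip, with its disc at (323,270) and the seat behind it empty. Carrying it over the stack.

Emit:
servo_tool(steps=[[255, 2, 0, -0.5, 0], [255, 3, 0, 0, 0], [255, 4, 0, 0, 0], [255, 4, 0, 0, 0], [255, 4, 0, 0, 0], [255, 4, 0, 0, 0], [255, 4, 0, 0, 0], [255, 4, 0, 0, 0], [255, 3.4, 0.2, 0, 0], [255, 3, 0, 0, 0], [255, 2, 0, 0, 0], [255, 1, 0, 0, 0]])

```text
time: 48.22
position: [0.5678, 0.1065, 0.2092]
eef_rot: [-2.26, -2.182, 0.001]
contact_force: [-0.4, -0.5, -1.7]
grip_width: 0.777
gripper_force: 33.9
```

Emit:
servo_tool(steps=[[255, 0, 0, 2.5, 0], [255, 0, 0, 2.5, 0], [255, 0, 0, 2.5, 0], [255, 0, 0, 2, 0], [255, 0, 0, 0.5, 0], [255, 0, 0, 0, 0], [255, 0, 0, 0, 0]])

```text
time: 49.1
position: [0.5692, 0.1052, 0.1108]
eef_rot: [2.261, 2.18, 0.002]
contact_force: [0.0, -0.3, -0.8]
grip_width: 0.776
gripper_force: 34.0
```

Emit:
servo_tool(steps=[[255, 0, 0, 0.8, 0], [255, 0, 0, 0.5, 0], [255, 0, 0, 0.3, 0], [255, 0, 0, 0.1, 0], [255, 0, 0, 0.1, 0], [255, 0, 0, 0, 0], [255, 0, 0, 0, 0]])

```text
time: 49.98
position: [0.5684, 0.1052, 0.0917]
eef_rot: [2.262, 2.18, 0.0]
contact_force: [-0.3, 0.0, -0.7]
grip_width: 0.783
gripper_force: 34.0
```

Emit:
servo_tool(steps=[[255, 0, 0, 0.1, 0], [255, 0, 0, 0, 0], [255, 0, 0, 0, 0]])

```text
time: 50.35
position: [0.5686, 0.1052, 0.0909]
eef_rot: [2.261, 2.18, 0.001]
contact_force: [-0.2, -0.4, 1.8]
grip_width: 0.78
gripper_force: 34.3
```

Contact (about 2 N). Release, withdraw and check.

Emit:
servo_tool(steps=[[150, 0, 0, 0, 0], [0, 0, 0, 0, 0], [0, 0, 0, 0, 0], [0, 0, 0, 0, 0], [0, 0, 0, 0, 0], [0, 0, 0, -2, 0], [0, 0, 0, -4, 0], [0, 0, 0, -5, 0], [0, 0, 0, -5, 0], [0, 0, 0, 0, 0], [0, 0, 0, 0, 0]])

```text
time: 51.72
position: [0.5685, 0.1052, 0.2515]
eef_rot: [2.261, 2.18, 0.002]
contact_force: [0.7, 1.0, -0.7]
grip_width: 0.998
gripper_force: 0.0
```

```bash
python3 - <<'E'
from m import *
s,im,d,C=look("f1.png"); stack(C,d,.127)
m=(np.abs(C[...,2]-.1265)<.005)&(d>0)&(np.hypot(C[...,0]-.57,C[...,1]-.105)<.034); P=C[m]; A=np.c_[P[:,:2]-P[:,:2].mean(0),np.ones(len(P))]
print("tilt",np.linalg.lstsq(A,P[:,2],rcond=None)[0])
s2,im,d=snap("scene","s3.png"); cv2.imwrite("pics/s3c.png",cv2.resize(im[110:310,180:440],None,fx=3,fy=3,interpolation=cv2.INTER_CUBIC))
E
```

```text
tcp [0.5685 0.1052 0.2515] 51.725
[497. 140.] xy 766.8 113.1 r 81.8 z 13.7
[324. 137.] xy 570.4 105.2 r 49.8 z 24.3
[477. 260.] xy 748.9 -35.4 r 36.1 z 13.7
[569. 274.] xy 898.9 -77.8 r 74.5 z 21.4
[321. 353.] xy 557.2 -153.0 r 16.8 z 24.1
stack ((569.2463989257812, 104.44243621826172), 33.8704719543457) 126.33938608990246
tilt [-0.00081821 -0.00259222  0.12634501]
```

View pics/s3c.png

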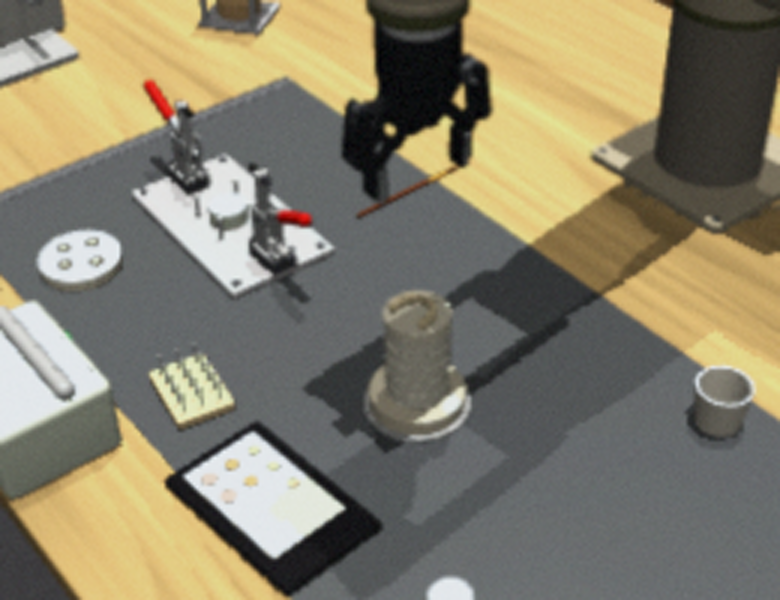

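The stack stands straight at crop (418,350) with the bridge on top, 1.4 mm off the plinth axis and tilted 0.003 rad. Both clamps are open and the gripper is clear.

```bash
python3 -c "
from bench import arm
print(arm.job_done())"
```

```text
the job is handed in; nothing more can be done
None
```

The job is handed in: all five trays are stacked on the plinth, the bridge is level on top about 1.4 mm off the plinth axis, and both clamps are open; the judge's result was not shown.

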